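# Refill and lock the incense jar

### The arm

A 7-joint arm with a two-finger parallel gripper is mounted at the origin on the work surface. World frame = base frame: x ahead of the robot, y to its left, z up, the work surface at z = 0. Lengths are in m, angles in rad, forces in N, time in s.
With the tool pointing down it reaches from about 0.425 to 0.875 m from the base axis. Payload 4.7 kg.
Tool frame: the origin (TCP) lies at the very end of the fingers, on their centre line; the grasp point (between the pads) lies 19 mm behind it; z points along the fingers, y is the line along which they close (so a half turn about z gives the same grasp; the last joint's range is limited). The gripper opens to 87 mm and grips with 3 to 60 N. Pads are 19 mm wide; open, the fingers measure 117 mm over their backs; the gripper's body (75 mm by 190 mm) begins 51 mm behind the grasp point.
Start: joints at [0.014, 0.321, -0.07, 1.45, 0.023, 1.371, -0.057], TCP at [0.65, -0, 0.223] pointing down, gripper open.
Joint ranges: [-2.86, 2.86], [-0.3, 2.09], [-1.38, 1.24], [0.06, 2.45], [-1.56, 4.7], [0.09, 2.05], [-2.69, 2.69]. Speed limits (rad/s): [2.57, 2.57, 3.14, 3.14, 3.14, 3.14, 3.14].

### API

Orientations are given as a rotation vector (axis times angle).
In Python, from bench import ctrl, get_image, job gives the robot as it stands.
- The arm moves only by the shell command python3 -m crank 'ROWS' [FORCE]. ROWS is JSON, a list that holds one entry, the list of rows, each a list of 5 numbers: the shift along the tool's x, y, z in mm, then the turn about the tool's z in rad, then the closure, from -1 (fully open) to 1 (shut), so that 0 is half open. A call has 1 to 10 rows; each row shifts and turns the commanded pose from where the row before left it, along the tool's axes as they then stand; what a row does not reach is not made up. A row lasts 1/12 s, in which the tool goes at most 41.7 mm and 7.16 degrees, less where a joint would pass 70% of its speed; a pose out of reach is approached as far as the arm can. A call with a gripper value outside its range is refused whole. The fingers move at their own pace and stop on an object; FORCE is the grip in N (left out, the last holds). Time passes only in rows, so rows that do not move let the fingers close. It gives the time, the measured TCP pose, the force, the opening and the grip force at its end, in the units of the state.
- ctrl.get_state(): the state, without advancing time (a new reading comes with each control period).
- get_image(name): name is "scene" or "side" or "wrist"; returns a dict with "pixels" (400x640x3 uint8, red, green, blue), "fx", "fy", "cx", "cy" (pixels), "T" (4x4, takes a point from camera to world coordinates); the wrist camera has in their place "T_tool_cam" (4x4, takes a point from camera to tool coordinates, whose origin is the TCP and whose axes are the flange's). Camera axes: x right, y down, z forward; pixel columns grow to the right and rows downward; lengths in m; the calibration is good to about 2 mm. The wrist camera is an equidistant fisheye: a pixel r from the principal point sees the ray r / f radians off the axis. A picture is of the moment at which its call begins: read the wrist's pose just before it. There is no depth.
- job.close_job(): hands the job in; it is judged then, once.
The state is a dict: "time": time; "joint_positions": joint angles; "qd": joint speeds; "joint_torque": joint torques, N m; "position": TCP position; "tool_rot": TCP orientation; "ft_force": force on the tool from outside, world axes, zero at the start; "torque": the same for the moment, N m; "grip_width": opening from 0.0 (shut) to 1.0 (fully open); "grip_force": force on a finger pad.
Only numpy, scipy, OpenCV 4.12 (cv2) and the standard library are available. Lean on these libraries where they do the work, as an engineer would, in place of code of your own. Each camera call takes 0.05 s, during which the arm holds its last target. There are 200 camera calls.

### The job

Turn the clear jar fully over in its cradle with the crank, mouth straight down, so that the stale brown incense tablets fall out into the tray below, then turn it fully upright again and put every fresh yellow tablet that lies on the ledge into it. Then close it with the bayonet cap: line the lugs up with the slots, press down, twist a quarter turn clockwise (seen from above) so that it locks, and let go. Leave the bell, pot, dish, dancer and stick dispenser where they are, upright.

Things in the scene. Friction and masses are not known exactly. Their poses are not given: they have to be found in the camera images.
- cradle: Pale wooden cradle, fixed; origin on the ledge below the jar's middle. The jar's axle lies along its y, 130 mm up, between two uprights (y = -57 to -45 and 45 to 57 mm, 142 mm high). Its foot is an open catch tray: x -90 to 160, y -78 to 78 mm, floor 5 mm thick, walls 32 mm high (far one, at x = 160, 64 mm).
- jar (a joint): Turn of the clear jar about its axle, rad: 0 = mouth straight up (end stop), 3.14 = mouth straight down over the tray (end stop). As it grows the mouth tips over towards the cradle's +x. Stiff hinge (0.2 N m of friction): it stays where it is left.
- crank_grip (a point): Point to hold on the jar's wooden crank pin, a round bar 14 mm thick parallel to the axle and 55 mm from it, 100 mm from the jar's middle on the cradle's +y side; free 31 mm inward (to a flat brass arm) and 24 mm outward. At joint 0 the crank points to the cradle's -x, level with the axle; it goes over the top and is level on the +x side at 3.14. The pin turns with the jar.
- jar_rim (a point): Centre of the clear jar's mouth, on its hard rim, 52 mm from the axle; turns with the jar; z points out of the mouth, x and y are the cradle's when upright. Bore 56 mm, outside 64 mm, inside depth 109 mm. Round the neck, 4 to 10 mm below the rim, runs a blue bayonet flange 76 mm across with two slots.
- jar_slot (a point): One of the flange's two slots (gaps about 20 mm wide): at +x of the jar's frame, 35 mm from its centre line, 7 mm below the rim; the other is opposite at -x. Stops under the flange let lugs that are below it turn only clockwise (seen from above), through about 98 degrees.
- seal (a joint): Red sprung sealing ring on the rim (outside 66, inside 57 mm), m pressed down: 0 = standing 6 mm above the rim, 0.006 = flush with the rim. It starts to sink at about 2 N and is fully down at about 11 N.
- cap_grip (a point): Loose 90 g bayonet cap, standing bar up; this point is the centre of its white bar handle: 50 mm long along this frame's x, 14 thick, 28 high. Below is a blue disc 92 mm across, its top 14 and underside 20 mm below this point. Put on with bar in line with the slots it rests on the ring with this point 26 mm above the rim; fully pressed 20 mm; locked it stays at 22 mm, bar square to the slots.
- cap_lug (a point): One of the cap's two yellow lugs, at the +x end of the bar's line; the other is opposite at -x, and half a turn makes no difference. Each is 12 mm wide and reaches inwards, radius 34.5 to 42 mm, on a claw (to 46 mm); top 32, foot 38 mm below the bar's centre. A tapered guide plug (52 mm, at its foot 38 mm across) hangs between them to the same depth.
- stale1_center (a point): Centre of a dark brown stale incense tablet, a disc 30 mm across and 18 mm thick (z its axis), at first inside the jar. 18 g.
- stale2_center (a point): Centre of a dark brown stale incense tablet, a disc 30 mm across and 18 mm thick (z its axis), at first inside the jar. 18 g.
- fresh1_center (a point): Centre of a yellow fresh incense tablet, a disc 30 mm across and 18 mm thick (z its axis), lying flat on the ledge at the start, 18 g; two to four of the four are there, the others are None.
- fresh2_center (a point): Centre of a yellow fresh incense tablet, a disc 30 mm across and 18 mm thick (z its axis), lying flat on the ledge at the start, 18 g; two to four of the four are there, the others are None.
- fresh3_center (a point): Centre of a yellow fresh incense tablet, a disc 30 mm across and 18 mm thick (z its axis), lying flat on the ledge at the start, 18 g; two to four of the four are there, the others are None.
- fresh4_center (a point): Centre of a yellow fresh incense tablet, a disc 30 mm across and 18 mm thick (z its axis), lying flat on the ledge at the start, 18 g; two to four of the four are there, the others are None.
- bell_mid (a point): Small brass-coloured bell, 42 mm across, 58 mm high, standing among the tablets; point 28 mm up. Leave it alone.
- pot_mid (a point): Blue glazed pot, 90 mm across, 85 mm high; point 42 mm up. Leave it alone.
- dish_mid (a point): Round green glass dish, 110 mm across, 28 mm high; point 14 mm up. Leave it alone.
- figurine_mid (a point): Wooden dancer, foot 60 mm square, arms 110 mm apart, 178 mm high; point 80 mm up. Leave it alone.
- dispenser_mid (a point): Red plastic push dispenser for incense sticks, 60 x 70 mm, 164 mm high; point 80 mm up. Leave it alone.
Things that resemble listed ones, but are neither listed nor needed, are in the scene too. What is shaped like the part that bears fresh3_center but green or pink is not meant.

How it is judged:
On the way, in this order (a step that is already met when the one before it is completed fails the run):
1. the jar is turned mouth down and all stale tablets lie in the tray (value of joint jar above 2.5 rad and x of stale1_center in the frame of cradle between -0.092 and 0.162 m and y of stale1_center in the frame of cradle between -0.08 and 0.08 m and height (world z) of each of stale1_center, stale2_center below 0.065 m and x of stale2_center in the frame of cradle between -0.092 and 0.162 m and y of stale2_center in the frame of cradle between -0.08 and 0.08 m), for 0.2 s.
2. the jar is upright again with every fresh tablet inside (value of joint jar below 0.12 rad and z of fresh1_center in the frame of jar_rim between -0.112 and -0.003 m and x of fresh1_center in the frame of jar_rim between -0.028 and 0.028 m and y of fresh1_center in the frame of jar_rim between -0.028 and 0.028 m and z of fresh2_center in the frame of jar_rim between -0.112 and -0.003 m and x of fresh2_center in the frame of jar_rim between -0.028 and 0.028 m and y of fresh2_center in the frame of jar_rim between -0.028 and 0.028 m and z of fresh3_center in the frame of jar_rim between -0.112 and -0.003 m and x of fresh3_center in the frame of jar_rim between -0.028 and 0.028 m and y of fresh3_center in the frame of jar_rim between -0.028 and 0.028 m and z of fresh4_center in the frame of jar_rim between -0.112 and -0.003 m and x of fresh4_center in the frame of jar_rim between -0.028 and 0.028 m and y of fresh4_center in the frame of jar_rim between -0.028 and 0.028 m), for 0.2 s.
At the end, for the whole second after the job is handed in: Jar upright (within 0.12 rad), stale tablets in the tray, all present fresh tablets inside the jar, cap locked on it: centred within 7 mm, its grip point 15 to 24.5 mm above the rim, bar within 0.3 rad of square to the slots, at rest (all of step 2 and x of stale1_center in the frame of cradle between -0.092 and 0.162 m and y of stale1_center in the frame of cradle between -0.08 and 0.08 m and height (world z) of each of stale1_center, stale2_center below 0.065 m and x of stale2_center in the frame of cradle between -0.092 and 0.162 m and y of stale2_center in the frame of cradle between -0.08 and 0.08 m and horizontal distance between cap_grip and jar_rim below 0.007 m and z of cap_grip in the frame of jar_rim between 0.015 and 0.0245 m and angle between the x axis of cap_grip and the y axis of jar_rim, either way round below 0.3 rad and linear speed of cap below 0.02 m/s); the robot touches nothing.
It fails at once if a bystander on the ledge is tipped or shoved more than 4 cm (angle between any of bell_mid, pot_mid, dish_mid, figurine_mid, dispenser_mid's own z axis and vertical above 0.6 rad or distance of any of bell_mid, pot_mid, dish_mid, figurine_mid, dispenser_mid from where it was at the start of the episode above 0.04 m).
Of fresh1, fresh2, fresh3, fresh4 only 2 to 4 are there at a start; the rules pass over those that are not, and their reading is None.
At some moment in a run one of fresh1, fresh2, fresh3, fresh4, cap may be knocked a few centimetres aside while the robot is not near it.
It also fails if it takes over 208 s, if anything falls off the work surface, if the arm or the gripper's body presses on something with over 40 N, if the wrist force passes 120 N, or if a joint passes its speed limit or range.

## Working session

There is one attempt and no reset: what is moved stays moved. The work goes in short steps, Python scripts to look and compute and a shell command to move; the robot and the scene stay as the last step left them, time stands still between calls to the robot, and variables do not carry over. Pictures are saved under pics/ and viewed, at most 14 in all, crops included, and the job is handed in when it is done.

```bash
ls; mkdir -p pics
cat > h.py <<'E'
import numpy as np, cv2
from bench import ctrl, get_image, job
from scipy.spatial.transform import Rotation as R
def shot(name, fn=None):
    s=ctrl.get_state(); im=get_image(name)
    if name=="wrist":
        T=np.eye(4); T[:3,:3]=R.from_rotvec(s["tool_rot"]).as_matrix(); T[:3,3]=s["position"]
        im["T"]=T@np.array(im["T_tool_cam"])
    im["T"]=np.array(im["T"]); im["name"]=name
    if fn: cv2.imwrite("pics/"+fn, im["pixels"][:,:,::-1])
    return im
def ray(im,u,v):
    x=(u-im["cx"])/im["fx"]; y=(v-im["cy"])/im["fy"]
    if im["name"]=="wrist":
        r=np.hypot(x,y); d=np.array([x/r*np.sin(r),y/r*np.sin(r),np.cos(r)]) if r>1e-9 else np.array([0,0,1.])
    else: d=np.array([x,y,1.])
    d=im["T"][:3,:3]@d; return im["T"][:3,3], d/np.linalg.norm(d)
def onz(im,u,v,z):
    o,d=ray(im,u,v); return o+d*(z-o[2])/d[2]
def proj(im,P):
    p=np.linalg.inv(im["T"])@np.append(P,1); x,y,z=p[:3]
    if im["name"]=="wrist":
        r=np.hypot(x,y); t=np.arctan2(r,z); x,y=x/r*t,y/r*t
    else: x,y=x/z,y/z
    return np.array([im["cx"]+im["fx"]*x, im["cy"]+im["fy"]*y])
def st():
    s=ctrl.get_state(); Rm=R.from_rotvec(s["tool_rot"]).as_matrix()
    print("t",round(s["time"],2),"p",np.round(s["position"],4),"x",np.round(Rm[:,0],3),"y",np.round(Rm[:,1],3),"z",np.round(Rm[:,2],3),"F",np.round(s["ft_force"],1),"w",round(s["grip_width"],3),round(s["grip_force"],1))
    return s,Rm
E
python3 - <<'E'
from h import *
st()
for n in("scene","side","wrist"):
    im=shot(n,n+"0.png"); print(n,im["fx"],im["cx"],im["cy"],np.round(im["T"],3).tolist())
E
```

```text
pics
t 0.0 p [ 0.6495 -0.      0.2215] x [-0.  1. -0.] y [ 1.     0.    -0.002] z [-0.002 -0.    -1.   ] F [ 0.9  0.1 -0.1] w 0.996 0.0
scene 395.55337137312125 320.84388271164494 205.0944209791704 [[0.717, 0.476, -0.509, 1.157], [0.697, -0.485, 0.528, -0.607], [0.005, -0.733, -0.68, 0.911], [0.0, 0.0, 0.0, 1.0]]
side 361.519512165824 318.86400278405347 203.6264455519111 [[0.726, -0.349, 0.592, 0.029], [-0.687, -0.341, 0.641, -0.592], [-0.022, -0.873, -0.488, 0.599], [0.0, 0.0, 0.0, 1.0]]
wrist 309.70691628693146 323.7779170087119 204.83737926514274 [[1.0, -0.0, -0.002, 0.649], [-0.001, -0.963, -0.271, 0.075], [-0.002, 0.271, -0.963, 0.384], [0.0, 0.0, 0.0, 1.0]]
```

View pics/scene0.png

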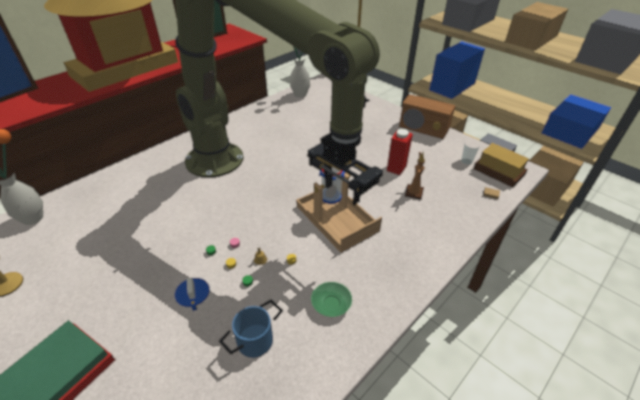

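View pics/side0.png

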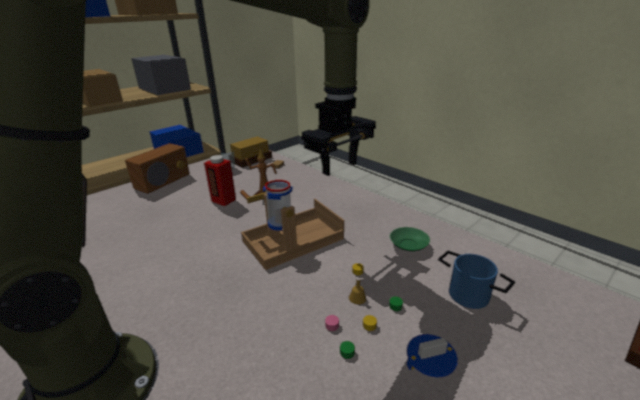

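View pics/wrist0.png

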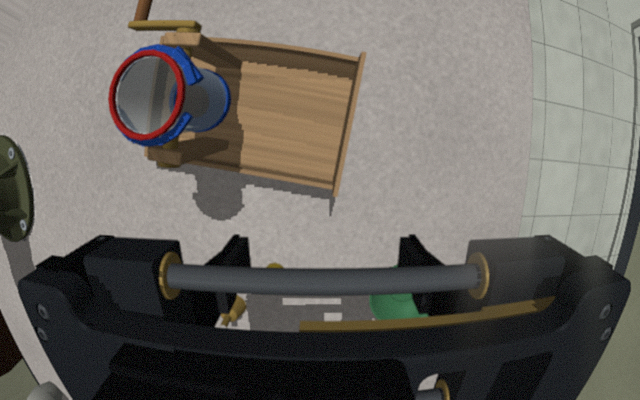

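Scene: tablet-like candidates are yellow (231,263), (291,258); green (211,250), (248,280); pink (235,242); the bell at (260,256). Cap with white bar is at (192,292); the pot (253,330), dish (331,300), dancer (416,180), dispenser (400,152) are bystanders. I choose the yellow ones. The jar ring is at wrist (148,96), with the crank on its left (world +y).

```bash
cat >> h.py <<'E'
def blobs(im,lo,hi,amin=15):
    hsv=cv2.cvtColor(im["pixels"],cv2.COLOR_RGB2HSV); m=cv2.inRange(hsv,np.array(lo),np.array(hi))
    n,l,s,c=cv2.connectedComponentsWithStats(m)
    return [(c[i],s[i]) for i in range(1,n) if s[i,4]>=amin], m
E
python3 - <<'E'
from h import *
for n in("scene","side"):
    im=shot(n)
    for nm,lo,hi,z in(("yellow",(20,130,110),(34,255,255),.009),("blue",(105,120,40),(125,255,255),.018),("green",(50,120,40),(90,255,255),.009)):
        for c,s in blobs(im,lo,hi)[0]:
            p=onz(im,*c,z); print(n,nm,np.round(c,1),s[:5],np.round(p[:2],3))
    img=im["pixels"]
im=shot("wrist")
b,m=blobs(im,(0,150,100),(8,255,255),100); b2,m2=blobs(im,(172,150,100),(180,255,255),50); m|=m2
m[:,260:]=0; m[160:]=0
ys,xs=np.nonzero(m); 
P=np.array([onz(im,u,v,.188)[:2] for u,v in zip(xs,ys)]); 
c,_=cv2.minEnclosingCircle(P.astype(np.float32)*1000); print("ring",c,_)
for u,v,z in((364,52,.064),(336,195,.064),(145,22,.130),(198,26,.13)): print(u,v,onz(im,u,v,z))
a=cv2.resize(shot("side")["pixels"][200:390,200:520],(800,475),interpolation=2); cv2.imwrite("pics/c1.png",a[:,:,::-1])
E
```

```text
scene yellow [92.   5.9] [  46    0  104   15 1201] [-2.196  0.455]
scene yellow [166.6  48.8] [163  45  10   8  45] [-1.092  0.423]
scene yellow [505.5 156.2] [484 145  42  23 450] [0.798 0.796]
scene yellow [260.7 255.5] [257 253   8   8  25] [ 0.507 -0.187]
scene yellow [291.2 257.8] [288 255   7   7  44] [ 0.578 -0.131]
scene yellow [230.5 262.4] [227 259   8   8  57] [ 0.465 -0.265]
scene yellow [  9.8 282.9] [  0 273  22  22 301] [ 0.09  -0.733]
scene blue [ 9.7 69.3] [   0   28   30   69 1067] [-1.401 -0.305]
scene blue [456.   68.6] [ 431   42   53   55 1960] [0.257 1.354]
scene blue [575.5 120.1] [ 543   95   67   52 2058] [0.899 1.252]
scene blue [191.9 293. ] [176 279  33  30 504] [ 0.483 -0.403]
scene green [210.4 249.8] [207 247   7   7  40] [ 0.383 -0.279]
scene green [247.3 280.3] [244 277   8   8  55] [ 0.55  -0.271]
side yellow [248.  141.8] [233 137  31  10 134] [0.93  0.882]
side yellow [356.  266.9] [353 264   8   6  36] [ 0.586 -0.123]
side yellow [369.4 320. ] [363 315  14  10 109] [ 0.474 -0.259]
side blue [96.2  7.9] [ 86   0  23  17 349] [103.408 386.393]
side blue [178.1 138.3] [150 125  53  31 963] [0.703 1.163]
side blue [276.8 194.9] [268 189  24  10  88] [0.676 0.322]
side blue [274.6 227. ] [269 223  13   7  47] [0.545 0.163]
side blue [472.4 280.1] [ 450  255   47   53 1475] [ 0.735 -0.355]
side blue [431.1 359. ] [ 407  334   50   43 1132] [ 0.476 -0.404]
side green [411.2 243.9] [396 238  32  12 253] [ 0.768 -0.164]
side green [395.6 303.1] [390 297  12  14 143] [ 0.554 -0.268]
side green [346.9 349.3] [341 342  13  16 178] [ 0.386 -0.276]
ring (522.26318359375, 100.49307250976562) 32.6625862121582
364 52 [0.69035681 0.14685806 0.064     ]
336 195 [ 0.66212611 -0.00454176  0.064     ]
145 22 [0.48496176 0.17793301 0.13      ]
198 26 [0.54102711 0.16322287 0.13      ]
```

View pics/c1.png

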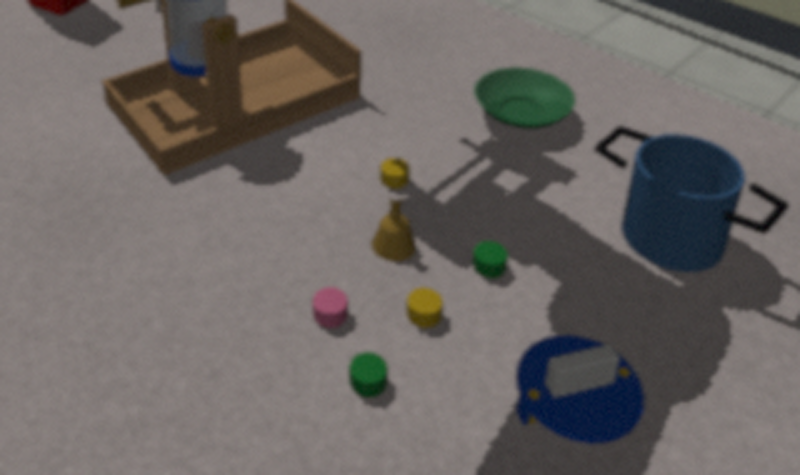

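The crop confirms two yellow tablets (the others are green and pink), the cap's bar along its lugs, and the bell between the tablets. I'll go above the crank pin.

```bash
python3 -m crank '[[[0,0,-20,0.1,-0.3],[0,0,-20,0.085,-0.3],[22,-25,0,0,-0.3],[22,-25,0,0,-0.3],[22,-25,0,0,-0.3],[22,-25,0,0,-0.3],[22,-25,0,0,-0.3],[22,-25,0,0,-0.3],[22,-25,0,0,-0.3],[21,-25,0,0,-0.3]]]' 20
python3 - <<'E'
from h import *
st(); shot("wrist","w1.png")
E
```

```text
time: 1.18
position: [0.4844, 0.2101, 0.2627]
tool_rot: [2.417, 2.007, 0.001]
ft_force: [0.5, 0.2, 0.2]
grip_width: 0.655
grip_force: 0.0
t 1.18 p [0.4844 0.2101 0.2627] x [0.184 0.983 0.   ] y [ 0.983 -0.184  0.001] z [ 0.001  0.    -1.   ] F [0.5 0.2 0.2] w 0.655 0.0
```

View pics/w1.png

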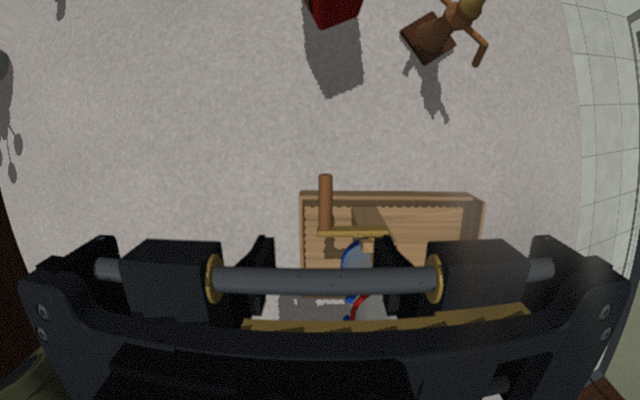

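The pin runs from (325,175) to (324,233) and the brass arm is at row 234. The tray edges are parallel to the image, so the yaw is right.

Run:
```python
from h import *
s,Rm=st(); im=shot("wrist")
hsv=cv2.cvtColor(im["pixels"],cv2.COLOR_RGB2HSV)
print(hsv[205,312:340].tolist())
for u,v in((325,176),(324,230)):
    p=onz(im,u,v,.133); print(p, (Rm.T@(p-s["position"])*1000).round(1))
for z,pts in((.032,((302,192),(482,197))),):
    q=[onz(im,*p,z) for p in pts]; d=q[1]-q[0]; print(q,np.degrees(np.arctan2(d[1],d[0])),np.linalg.norm(d))
```

```text
t 1.23 p [0.4795 0.2173 0.2631] x [0.174 0.985 0.004] y [ 0.985 -0.174 -0.003] z [-0.002  0.004 -1.   ] F [-4.1  5.  -0.1] w 0.654 0.0
[[18, 109, 84], [15, 99, 90], [16, 88, 90], [15, 100, 94], [17, 106, 89], [16, 98, 86], [18, 108, 87], [16, 110, 93], [15, 102, 100], [15, 106, 94], [15, 95, 99], [17, 105, 92], [15, 108, 92], [17, 136, 92], [12, 134, 101], [14, 146, 110], [14, 141, 116], [14, 134, 120], [14, 142, 120], [13, 136, 122], [15, 142, 122], [13, 140, 115], [14, 137, 115], [12, 133, 107], [13, 143, 98], [12, 133, 90], [14, 150, 75], [14, 116, 79]]
[0.4834291  0.23850141 0.133     ] [ 21.1   0.6 130.2]
[0.47287593 0.18457901 0.133     ] [-33.9  -0.4 130. ]
[array([0.44706497, 0.20498522, 0.032     ]), array([0.69746656, 0.15482231, 0.032     ])] -11.328103021014657 0.2553767301105901
```

```bash
python3 -m crank '[[[0,0,30,0,-0.3],[0,0,30,0.015,-0.3],[0,0,30,0,-0.3],[0,0,30,0,-0.3],[0,0,29,0,-0.3],[0,0,0,0,-0.3],[0,0,0,0,1],[0,0,0,0,1],[0,0,0,0,1],[0,0,0,0,1]]]' 25; python3 -c "
from h import *
st()"
```

```text
time: 2.12
position: [0.4871, 0.2094, 0.1158]
tool_rot: [2.431, 1.988, 0.006]
ft_force: [-0.6, -0.6, -0.1]
grip_width: 0.432
grip_force: 0.0
t 2.12 p [0.4871 0.2094 0.1158] x [0.199 0.98  0.002] y [ 0.98  -0.199  0.003] z [ 0.004  0.001 -1.   ] F [-0.6 -0.6 -0.1] w 0.432 0.0
```

```bash
python3 -m crank '[[[0,0,0,0,1],[0,0,0,0,1],[0,0,0,0,1],[0,0,0,0,1],[0,0,0,0,1],[0,0,0,0,1]]]' 25; python3 -c "
from h import *
st()
import numpy as np
for r in (55,):
  a=np.linspace(0,np.pi,19); x=-r*np.cos(a); z=r*np.sin(a); print(np.c_[np.diff(x),-np.diff(z)].round(1).tolist())"
```

```text
time: 2.62
position: [0.4857, 0.2089, 0.1139]
tool_rot: [2.432, 1.989, 0.0]
ft_force: [-1.0, -0.0, 2.0]
grip_width: 0.149
grip_force: 25.0
t 2.62 p [0.4857 0.2089 0.1139] x [0.198 0.98  0.   ] y [ 0.98  -0.198  0.   ] z [ 0.  0. -1.] F [-1. -0.  2.] w 0.149 25.0
[[0.8, -9.6], [2.5, -9.3], [4.1, -8.7], [5.5, -7.9], [6.8, -6.8], [7.9, -5.5], [8.7, -4.1], [9.3, -2.5], [9.6, -0.8], [9.6, 0.8], [9.3, 2.5], [8.7, 4.1], [7.9, 5.5], [6.8, 6.8], [5.5, 7.9], [4.1, 8.7], [2.5, 9.3], [0.8, 9.6]]
```

Held (width 13 mm). Turn the first half over.

```bash
python3 -m crank '[[[0,0.8,-9.6,0,1],[0,2.5,-9.3,0,1],[0,4.1,-8.7,0,1],[0,5.5,-7.9,0,1],[0,6.8,-6.8,0,1],[0,7.9,-5.5,0,1],[0,8.7,-4.1,0,1],[0,9.3,-2.5,0,1],[0,9.6,-0.8,0,1],[0,0,0,0,1]]]'
```

```text
time: 3.45
position: [0.5397, 0.1987, 0.172]
tool_rot: [-2.431, -1.988, -0.0]
ft_force: [-5.3, 0.7, 8.5]
grip_width: 0.151
grip_force: 25.0
```

```bash
python3 -m crank '[[[0,9.6,0.8,0,1],[0,9.3,2.5,0,1],[0,8.7,4.1,0,1],[0,7.9,5.5,0,1],[0,6.8,6.8,0,1],[0,5.5,7.9,0,1],[0,4.1,8.7,0,1],[0,2.5,9.3,0,1],[0,1.0,10.6,0,1],[0,0,1,0,1]]]'
python3 - <<'E'
from h import *
st(); shot("side","s2.png")
a=cv2.resize(shot("scene")["pixels"][140:300,200:440],(780,520),interpolation=2); cv2.imwrite("pics/c2.png",a[:,:,::-1])
E
```

```text
time: 4.28
position: [0.5936, 0.1875, 0.1124]
tool_rot: [-2.43, -1.988, 0.002]
ft_force: [-4.4, 0.8, 3.5]
grip_width: 0.152
grip_force: 25.0
t 4.28 p [0.5936 0.1875 0.1124] x [0.198 0.98  0.   ] y [ 0.98  -0.198 -0.002] z [-0.002  0.    -1.   ] F [-4.4  0.8  3.5] w 0.152 25.0
```

View pics/c2.png

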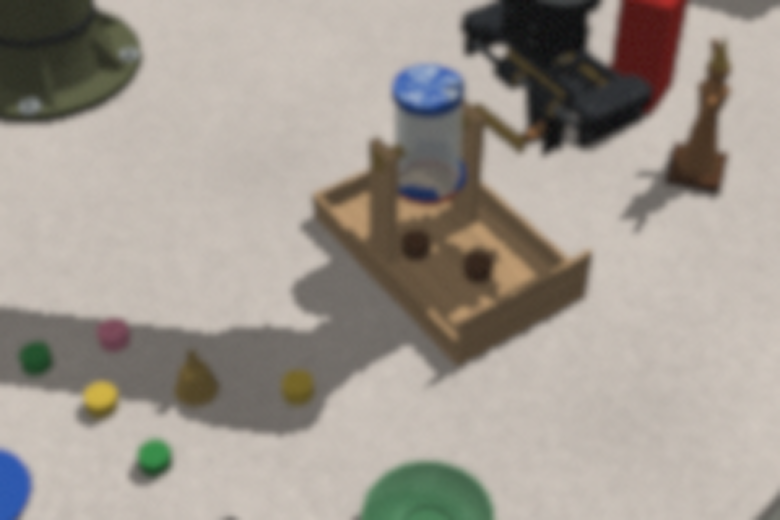

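Jar is mouth down and both brown tablets lie in the tray (crop (416,244), (479,265)). Turning back.

```bash
python3 -m crank '[[[0,0,0,0,1],[0,0,0,0,1],[0,-0.8,-10.6,0,1],[0,-2.5,-9.3,0,1],[0,-4.1,-8.7,0,1],[0,-5.5,-7.9,0,1],[0,-6.8,-6.8,0,1],[0,-7.9,-5.5,0,1],[0,-8.7,-4.1,0,1],[0,-9.3,-2.5,0,1]]]'; python3 -m crank '[[[0,-9.6,-0.8,0,1],[0,-9.6,0.8,0,1],[0,-9.3,2.5,0,1],[0,-8.7,4.1,0,1],[0,-7.9,5.5,0,1],[0,-6.8,6.8,0,1],[0,-5.5,7.9,0,1],[0,-4.1,8.7,0,1],[0,-2.5,9.3,0,1],[0,-0.8,10.6,0,1]]]';  python3 -m crank '[[[0,0,1,0,1],[0,0,0,0,1],[0,0,0,0,1]]]'
```

```text
time: 5.22
position: [0.5552, 0.1949, 0.1718]
tool_rot: [2.427, 1.981, 0.019]
ft_force: [10.2, 0.4, 2.5]
grip_width: 0.145
grip_force: 25.0
time: 6.05
position: [0.486, 0.2083, 0.1153]
tool_rot: [2.431, 1.987, 0.002]
ft_force: [-7.8, -0.1, 7.7]
grip_width: 0.146
grip_force: 25.1
time: 6.3
position: [0.4857, 0.2083, 0.1125]
tool_rot: [2.432, 1.988, 0.0]
ft_force: [-5.3, 0.8, 3.4]
grip_width: 0.148
grip_force: 25.1
```

```bash
python3 -m crank '[[[0,0,0,0,0],[0,0,0,0,0],[0,0,0,0,0],[0,0,-30,0,0],[0,0,-40,0,0],[0,0,-40,0,0],[0,0,-40,0,0],[0,0,-10,0,0],[-35,10,0,0,-0.3],[-35,10,0,0,-0.3]]]'; python3 -m crank '[[[-35,10,0,0,-0.3],[-35,10,0,0,-0.3],[-35,10,0,0,-0.3],[-20,5,0,0,-0.3],[0,0,0,0,-0.3],[0,0,0,0,-0.3],[0,0,0,0,-0.3]]]'
python3 - <<'E'
from h import *
st(); shot("wrist","w3.png")
E
```

```text
time: 7.13
position: [0.4925, 0.137, 0.2726]
tool_rot: [2.426, 1.993, 0.006]
ft_force: [0.9, -0.8, -0.9]
grip_width: 0.578
grip_force: 0.0
time: 7.72
position: [0.5012, 0.0073, 0.2708]
tool_rot: [2.432, 1.989, 0.001]
ft_force: [-0.3, 1.4, -0.3]
grip_width: 0.648
grip_force: 0.0
t 7.72 p [0.5012 0.0073 0.2708] x [0.198 0.98  0.   ] y [ 0.98  -0.198  0.001] z [ 0.001  0.    -1.   ] F [-0.3  1.4 -0.3] w 0.648 0.0
```

View pics/w3.png

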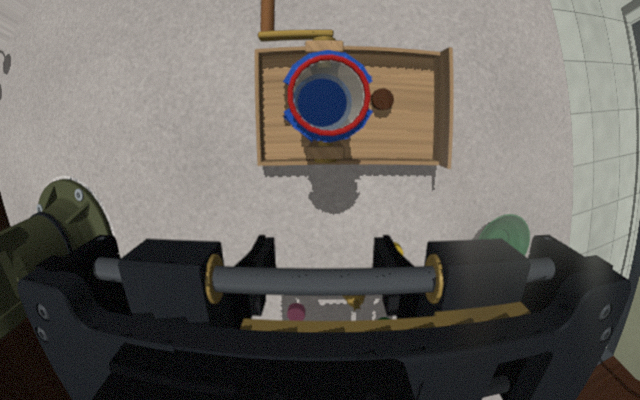

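The jar is upright and empty with its red ring at (329,95); one stale tablet shows in the tray at (382,99).

Run:
```python
from h import *
s,Rm=st(); im=shot("wrist")
m=blobs(im,(0,150,80),(9,255,255))[1]|blobs(im,(170,150,80),(180,255,255))[1]
m[160:]=0; m[:40]=0
m[:,:270]=0; m[:,390:]=0
ys,xs=np.nonzero(m); P=np.array([onz(im,u,v,.188)[:2] for u,v in zip(xs,ys)])
q=P.astype(np.float32)*1000; c,r=cv2.minEnclosingCircle(q); (e,ax,an)=cv2.fitEllipse(cv2.convexHull(q)); print("ring",c,r,e,ax)
for z,pts in((.032,((256,49),(259,165))),(.032,((256,49),(430,48))),(.032,((259,165),(430,165)))):
    a=[onz(im,*p,z) for p in pts]; d=a[1]-a[0]; print(np.round(a,4)[:,:2].tolist(),np.degrees(np.arctan2(d[1],d[0])),np.linalg.norm(d))
for n in("scene","side"):
    i2=shot(n)
    for c,S in blobs(i2,(20,110,60),(34,255,255))[0]:
        p=onz(i2,*c,.011)
        if .3<p[0]<.9 and -.5<p[1]<.3: print(n,np.round(c,1),S[4],np.round(p[:2],4))
    if n=="side":
        cv2.imwrite("pics/c3.png",cv2.resize(i2["pixels"][230:400,300:520],(800,618)[:2],interpolation=2)[:600,:,::-1])
    hsv=cv2.cvtColor(i2["pixels"],cv2.COLOR_RGB2HSV)
    w=cv2.inRange(hsv,np.array((0,0,80)),np.array((180,80,255))); x0,y0,x1,y1=(178,276,208,306) if n=="scene" else (410,336,455,372)
    bl=blobs(i2,(105,120,30),(125,255,255),300)
    for c,S in bl[0]:
        p=onz(i2,*c,.018)
        if abs(p[0]-.48)<.03 and abs(p[1]+.4)<.03:
            hull=np.zeros_like(bl[1]); 
            n_,l=cv2.connectedComponents(bl[1]); k=l[int(c[1])+0,int(c[0])] ; L=np.bincount(l[S[1]:S[1]+S[3],S[0]:S[0]+S[2]].ravel())[1:].argmax()+1
            pts=np.argwhere(l==L)[:,::-1].astype(np.int32); cv2.fillConvexPoly(hull,cv2.convexHull(pts),255)
            h=np.array([onz(i2,*t,.021)[:2] for t in pts]); cc,rr=cv2.minEnclosingCircle((h*1000).astype(np.float32)); print(n,"cap disc",cc,rr)
            wp=np.argwhere((w>0)&(cv2.erode(hull,np.ones((3,3)))>0))[:,::-1]
            W=np.array([onz(i2,*t,.045)[:2] for t in wp])*1000
            print("bar",W.mean(0),cv2.minAreaRect(W.astype(np.float32)),len(W))
```

```text
t 7.77 p [0.5011 0.0079 0.2707] x [0.197 0.98  0.   ] y [ 0.98  -0.197  0.   ] z [ 0.001  0.    -1.   ] F [0.5 0.1 0.2] w 0.647 0.0
ring (523.409912109375, 99.92948913574219) 32.772125244140625 (523.1768188476562, 99.5501937866211) (64.21487426757812, 64.58163452148438)
[[0.4485, 0.1933], [0.4199, 0.0413]] -100.68466941152298 0.15472523116516484
[[0.4485, 0.1933], [0.6738, 0.1544]] -9.793336293764746 0.2286053344561242
[[0.4199, 0.0413], [0.6455, -0.0029]] -11.074935053483898 0.22988310697743586
scene [259.7 258.1] 89 [ 0.5145 -0.1968]
scene [291.  258.5] 73 [ 0.5806 -0.1338]
scene [230.6 262.6] 76 [ 0.4676 -0.2662]
scene cap disc (486.85247802734375, -403.9869689941406) 48.4875373840332
bar [ 494.66772331 -407.11344214] ((499.6460876464844, -410.7798767089844), (17.873794555664062, 73.53263092041016), 58.127525329589844) 135
side [357.6 268.8] 112 [ 0.5812 -0.1319]
side [356.4 294.9] 178 [ 0.5096 -0.1913]
side [369.3 322.6] 187 [ 0.467  -0.2644]
side cap disc (478.4395446777344, -397.0318298339844) 50.633907318115234
bar [ 486.20771115 -404.6036727 ] ((485.868896484375, -401.47039794921875), (25.709867477416992, 52.2131462097168), 50.37178039550781) 52
```

```bash
python3 -m crank '[[[-37,7,-5,0,0],[-37,7,-5,0,0],[-37,7,-5,0,0],[-37,7,-5,0,0],[-37,7,-5,0,0],[-37,7,-5,0,0],[-37,7,0,0,0],[-37,7,0,0,0],[-37,7,0,0,0],[-28,10,0,0,0]]]'; python3 -m crank '[[[0,0,0,0,0],[0,0,0,0,0],[0,0,0,0,0]]]'
python3 - <<'E'
from h import *
st(); shot("wrist","w4.png")
E
```

```text
time: 8.75
position: [0.4998, -0.3646, 0.3007]
tool_rot: [2.433, 1.986, -0.002]
ft_force: [-0.3, 0.4, -0.3]
grip_width: 0.503
grip_force: 0.0
time: 9.0
position: [0.5016, -0.3601, 0.3002]
tool_rot: [-2.429, -1.99, -0.001]
ft_force: [0.4, 0.3, 0.3]
grip_width: 0.501
grip_force: 0.0
t 9.0 p [ 0.5016 -0.3601  0.3002] x [0.197 0.98  0.001] y [ 0.98  -0.197 -0.001] z [-0.     0.001 -1.   ] F [0.4 0.3 0.3] w 0.501 0.0
```

View pics/w4.png

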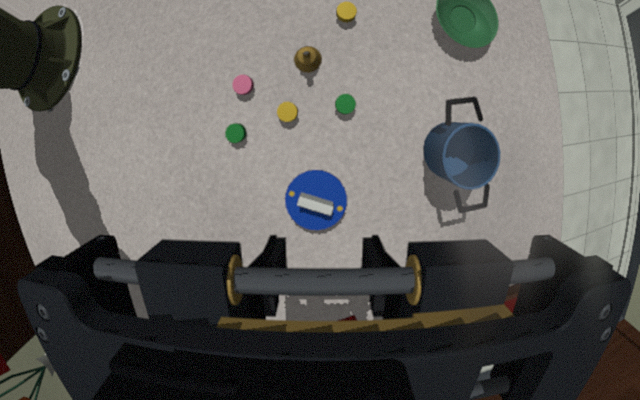

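Only two yellow tablets: (288,112) and (346,11). The bell is at (308,59), green at (345,104), (235,133), pink (243,85), and the cap at (316,200) with its bar along (292,194)-(340,209).

```bash
cat > look.py <<'E'
from h import *
s,Rm=st(); im=shot("wrist"); im["pixels"][235:]=0
def rel(p): return (Rm.T@(np.array(p)-s["position"])*1000).round(1)
for c,S in blobs(im,(22,140,80),(34,255,255),60)[0]:
    p=onz(im,*c,.016); print("yellow",c.round(1),S[4],p.round(4),rel(p))
for c,S in blobs(im,(105,150,60),(125,255,255),800)[0]:
    m=np.zeros((400,640),np.uint8); m[S[1]:S[1]+S[3],S[0]:S[0]+S[2]]=blobs(im,(105,150,60),(125,255,255))[1][S[1]:S[1]+S[3],S[0]:S[0]+S[2]]
    pts=np.argwhere(m>0)[:,::-1].astype(np.int32); h=cv2.convexHull(pts)[:,0]; H=np.array([onz(im,*t,.021)[:2] for t in h])*1000
    e=cv2.fitEllipse(H.astype(np.float32)); print("disc",c.round(1),e)
    f=np.zeros_like(m); cv2.fillConvexPoly(f,h,255)
    w=cv2.inRange(cv2.cvtColor(im["pixels"],cv2.COLOR_RGB2HSV),np.array((0,0,110)),np.array((180,70,255)))&f
    W=np.array([onz(im,*t[::-1],.050)[:2] for t in np.argwhere(w>0)])*1000
    if len(W)>20: print("bar",cv2.minAreaRect(W.astype(np.float32)))
    Y=blobs(im,(15,120,80),(34,255,255),4)
    L=[c2 for c2,_ in Y[0] if f[int(c2[1]),int(c2[0])]]
    Q=[onz(im,*t,.021)[:2]*1000 for t in L]; print("dots",np.round(Q,1).tolist())
    if len(Q)==2: d=Q[1]-Q[0]; print("ang",np.degrees(np.arctan2(d[1],d[0])))
E
python3 look.py
```

```text
t 9.05 p [ 0.5018 -0.3596  0.3005] x [0.196 0.981 0.001] y [ 0.981 -0.196  0.   ] z [ 0.     0.001 -1.   ] F [-0.3  0.2 -0.6] w 0.502 0.0
yellow [346.   11.2] 270 [ 0.5795 -0.1315  0.016 ] [238.5  31.6 284.8]
yellow [287.  111.9] 297 [ 0.4667 -0.2638  0.016 ] [ 86.7 -53.1 284.6]
disc [315.6 198.9] ((480.5307922363281, -399.36102294921875), (88.74186706542969, 90.40764617919922), 175.62255859375)
bar ((481.0230712890625, -396.04779052734375), (20.08302879333496, 77.56583404541016), 60.53969955444336)
dots [[448.0, -381.4], [513.1, -417.8]]
ang -29.149478736323665
```

```bash
python3 -m crank '[[[29,-17.7,20,0,0],[29,-17.7,20,0,0],[28.7,-17.7,20,0,0],[0,0,35,0,0],[0,0,35,0,0],[0,0,35,0,0],[0,0,35,0,0],[0,0,0,0,0],[0,0,0,0,0]]]' 15; python3 look.py
```

```text
time: 9.85
position: [0.4652, -0.2643, 0.0999]
tool_rot: [-2.428, -1.989, 0.002]
ft_force: [1.1, -0.2, 0.7]
grip_width: 0.5
grip_force: 0.0
t 9.85 p [ 0.4652 -0.2643  0.0999] x [0.197 0.98  0.001] y [ 0.98  -0.197 -0.003] z [-0.003  0.002 -1.   ] F [ 1.1 -0.2  0.7] w 0.5 0.0
yellow [429.4  30.5] 843 [ 0.5792 -0.1307  0.016 ] [153.3  85.8  83.8]
yellow [325.8 208.3] 993 [ 0.4665 -0.262   0.016 ] [ 2.4  1.1 83.9]
```

```bash
python3 -m crank '[[[2,1,30,0,0],[0,0,35,0,0],[0,0,29,0,0],[0,0,2,0,0],[0,0,0,0,0],[0,0,0,0,1],[0,0,0,0,1],[0,0,0,0,1],[0,0,0,0,1],[0,0,0,0,1]]]' 15; python3 -m crank '[[[0,0,0,0,1],[0,0,-30,0,1],[0,0,-40,0,1],[0,0,-40,0,1],[0,0,-40,0,1],[0,0,-40,0,1],[0,0,-30,0,1],[0,0,0,0,1]]]'; python3 look.py
```

```text
time: 10.73
position: [0.4692, -0.2652, 0.007]
tool_rot: [2.429, 1.986, 0.003]
ft_force: [-0.2, 0.6, 7.1]
grip_width: 0.335
grip_force: 15.0
time: 11.4
position: [0.4708, -0.2663, 0.2332]
tool_rot: [2.423, 1.98, 0.011]
ft_force: [0.5, 0.5, 0.8]
grip_width: 0.336
grip_force: 15.0
t 11.4 p [ 0.4708 -0.2663  0.2332] x [ 0.199  0.98  -0.003] y [ 0.98  -0.199  0.014] z [ 0.013 -0.005 -1.   ] F [0.5 0.5 0.8] w 0.336 15.0
yellow [386.5  57.6] 407 [ 0.579  -0.1312  0.016 ] [154.5  76.1 217.9]
yellow [323.4 230.5] 264 [ 0.4592 -0.333   0.016 ] [-67.1  -1.1 217.4]
```

```bash
python3 -m crank '[[[40,-2,0,0,1],[40,-2,0,0,1],[40,-2,0,0,1],[40,-2,0,0,1],[40,-2,0,0,1],[40,-2,0,0,1],[40,-2,0,0,1],[40,-2,0,0,1],[36,-2,0,0,1],[12,0,0,0,1]]]'; python3 -m crank '[[[0,0,0,0,1],[0,0,0,0,1],[0,0,0,0,1],[0,0,0,0,1]]]'; python3 -c "
from h import *
s,Rm=st(); print(Rm.T@(np.array([.5233,.0998,.198])-s['position'])*1000)"
```

```text
time: 12.28
position: [0.5216, 0.1071, 0.2234]
tool_rot: [-2.421, -1.996, -0.001]
ft_force: [-0.5, -0.4, 0.4]
grip_width: 0.333
grip_force: 15.0
time: 12.62
position: [0.5228, 0.0975, 0.2242]
tool_rot: [2.435, 1.984, -0.002]
ft_force: [0.2, -0.4, -0.4]
grip_width: 0.339
grip_force: 15.0
t 12.62 p [0.5228 0.0975 0.2242] x [ 0.202  0.979 -0.001] y [ 0.979 -0.202 -0.   ] z [-0.001 -0.001 -1.   ] F [ 0.2 -0.4 -0.4] w 0.339 15.0
[ 2.36604136  0.08245198 26.23243031]
```

```bash
python3 -m crank '[[[2,0,12,0,1],[0,0,12,0,1],[0,0,0,0,1],[0,0,0,0,1],[0,0,0,0,0],[0,0,0,0,0],[0,0,0,0,0],[0,0,-10,0,0],[0,0,-20,0,0],[-35,0,-5,0,0]]]';  python3 -m crank '[[[-40,3,0,0,0],[-40,3,0,0,0],[-40,3,0,0,0],[-40,3,0,0,0],[-40,3,0,0,0],[-30,3,0,0,0],[0,0,0,0,0],[0,0,0,0,0]]]'
python3 - <<'E'
from h import *
im=shot("scene","s5.png"); st()
a=cv2.resize(im["pixels"][160:290,220:400],(780,563),interpolation=2); cv2.imwrite("pics/c5.png",a[:,:,::-1])
E
python3 look.py
```

```text
time: 13.45
position: [0.5179, 0.0752, 0.239]
tool_rot: [-2.421, -2.001, -0.011]
ft_force: [1.5, 0.8, 1.0]
grip_width: 0.494
grip_force: 0.0
time: 14.12
position: [0.488, -0.1636, 0.2367]
tool_rot: [2.436, 1.982, 0.002]
ft_force: [-0.3, 0.7, -0.6]
grip_width: 0.5
grip_force: 0.0
t 14.17 p [ 0.4885 -0.1615  0.2365] x [0.2   0.98  0.001] y [ 0.98  -0.2    0.001] z [ 0.001  0.001 -1.   ] F [-0.8  0.9  0.5] w 0.498 0.0
t 14.17 p [ 0.4885 -0.1615  0.2365] x [0.2   0.98  0.001] y [ 0.98  -0.2    0.001] z [ 0.001  0.001 -1.   ] F [-0.8  0.9  0.5] w 0.498 0.0
yellow [390.  141.9] 412 [ 0.5789 -0.1303  0.016 ] [ 48.4  82.1 220.6]
```

View pics/c5.png

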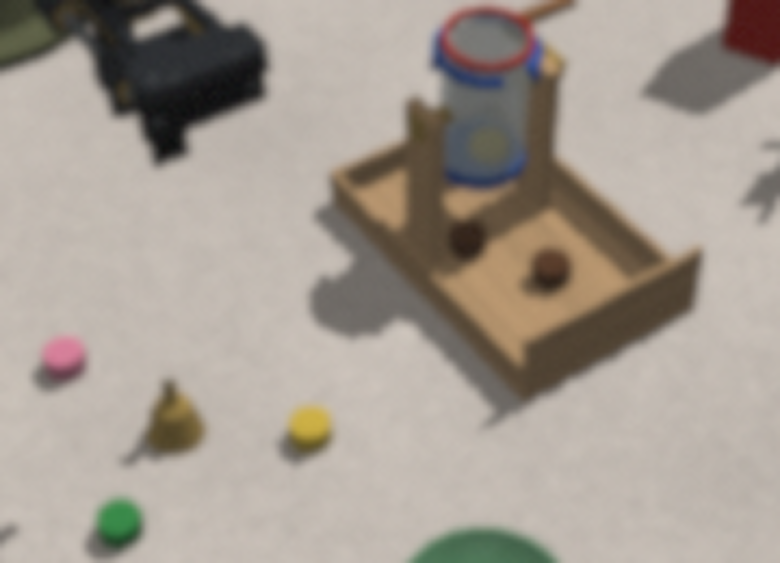

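The tablet is in the jar (crop (488,145)); the second yellow lies clear at (310,426). Get it.

```bash
python3 -m crank '[[[16,27.4,20,0,0],[16,27.4,20,0,0],[16.5,27.4,20,0,0],[0,0,38,0,0],[0,0,38,0,0],[0,0,0,0,0],[0,0,0,0,0]]]' 15; python3 look.py
```

```text
time: 14.8
position: [0.5771, -0.1281, 0.098]
tool_rot: [-2.426, -1.989, 0.005]
ft_force: [0.1, -0.7, 0.4]
grip_width: 0.505
grip_force: 0.0
t 14.8 p [ 0.5771 -0.1281  0.098 ] x [0.196 0.981 0.   ] y [ 0.981 -0.196 -0.005] z [-0.005  0.001 -1.   ] F [ 0.1 -0.7  0.4] w 0.505 0.0
yellow [328.9 212.1] 1005 [ 0.5801 -0.129   0.016 ] [-0.3  3.6 82. ]
```

```bash
python3 -m crank '[[[0,2,30,0,0],[0,0,35,0,0],[0,0,26,0,0],[0,0,0,0,0],[0,0,0,0,0],[0,0,0,0,1],[0,0,0,0,1],[0,0,0,0,1],[0,0,0,0,1],[0,0,0,0,1]]]' 15; python3 -m crank '[[[0,0,0,0,1],[0,0,-30,0,1],[0,0,-40,0,1],[0,0,-40,0,1],[0,0,-40,0,1],[0,0,-40,0,1],[0,0,-30,0,1],[0,0,0,0,1],[0,0,0,0,1],[0,0,0,0,1]]]'; python3 -c "
from h import *
s,Rm=st(); print(Rm.T@(np.array([.5233,.0998,.235])-s['position'])*1000)"
```

```text
time: 15.68
position: [0.5823, -0.131, 0.0112]
tool_rot: [2.43, 1.987, 0.005]
ft_force: [-1.1, 0.4, 6.9]
grip_width: 0.332
grip_force: 15.0
time: 16.52
position: [0.58, -0.1305, 0.2285]
tool_rot: [-2.432, -1.989, 0.0]
ft_force: [0.9, -0.4, 0.1]
grip_width: 0.334
grip_force: 15.0
t 16.52 p [ 0.58   -0.1305  0.2285] x [0.199 0.98  0.   ] y [ 0.98  -0.199 -0.   ] z [-0.  0. -1.] F [ 0.9 -0.4  0.1] w 0.334 15.0
[ 214.48402106 -101.34561854   -6.51779989]
```

```bash
python3 -m crank '[[[36,-17,-2,0,1],[36,-17,-2,0,1],[36,-17,-2,0,1],[36,-17,0,0,1],[36,-17,0,0,1],[34.5,-16.3,0,0,1],[0,0,0,0,1],[0,0,0,0,1],[0,0,0,0,1],[0,0,0,0,1]]]'; python3 -c "
from h import *
s,Rm=st(); print(Rm.T@(np.array([.5233,.0998,.2])-s['position'])*1000)"
```

```text
time: 17.35
position: [0.5236, 0.0978, 0.2335]
tool_rot: [-2.435, -1.985, 0.003]
ft_force: [-0.1, -0.6, 0.9]
grip_width: 0.333
grip_force: 15.0
t 17.35 p [0.5236 0.0978 0.2335] x [ 0.201  0.98  -0.001] y [ 0.98  -0.201 -0.001] z [-0.002 -0.001 -1.   ] F [-0.1 -0.6  0.9] w 0.333 15.0
[ 1.94698785 -0.68804301 33.5242587 ]
```

```bash
python3 -m crank '[[[2,-0.5,15,0,1],[0,0,17,0,1],[0,0,0,0,1],[0,0,0,0,1],[0,0,0,0,0],[0,0,0,0,0],[0,0,0,0,0],[0,0,-20,0,0],[0,0,-30,0,0],[0,0,-20,0,0]]]';  python3 -m crank '[[[-30,0,0,0,0],[-30,0,0,0,0],[-30,0,0,0,0],[-13,0,0,0,0],[0,0,0,0,0],[0,0,0,0,0],[0,0,0,0,0]]]'
python3 - <<'E'
from h import *
s,Rm=st(); im=shot("wrist","w6.png")
m=blobs(im,(0,150,80),(9,255,255))[1]|blobs(im,(170,150,80),(180,255,255))[1]
m[190:]=0; m[:,:250]=0; m[:,400:]=0
ys,xs=np.nonzero(m); q=np.array([onz(im,u,v,.188)[:2] for u,v in zip(xs,ys)]).astype(np.float32)*1000
print(cv2.minEnclosingCircle(q),cv2.fitEllipse(cv2.convexHull(q)))
x,y=int(xs.mean()),int(ys.mean()); print(x,y)
a=im["pixels"][max(0,y-75):y+75,x-100:x+100]; cv2.imwrite("pics/c6.png",cv2.resize(a,None,fx=4,fy=4,interpolation=2)[:,:,::-1])
E
```

```text
time: 18.18
position: [0.5242, 0.1018, 0.2752]
tool_rot: [2.431, 1.988, 0.003]
ft_force: [1.0, -0.3, 0.6]
grip_width: 0.498
grip_force: 0.0
time: 18.77
position: [0.5035, 0.0027, 0.2728]
tool_rot: [-2.43, -1.991, -0.002]
ft_force: [0.1, 0.1, 0.9]
grip_width: 0.498
grip_force: 0.0
t 18.77 p [0.5035 0.0027 0.2728] x [0.197 0.98  0.001] y [ 0.98  -0.197  0.   ] z [ 0.001  0.001 -1.   ] F [0.1 0.1 0.9] w 0.498 0.0
((522.9730834960938, 99.3792953491211), 32.671871185302734) ((523.166259765625, 99.51935577392578), (64.07745361328125, 64.6984634399414), 48.6003303527832)
324 90
```

View pics/c6.png

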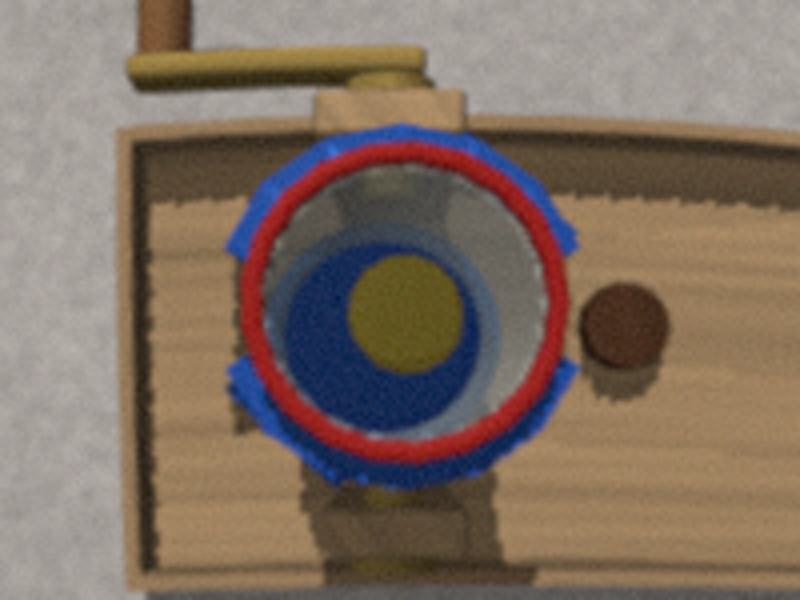

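The slots face image left and right (x≈238 and 575), so they run along the cradle x; yellow is inside the jar. Now to the cap.

```bash
python3 -m crank '[[[-36,7,0,0,0],[-36,7,0,0,0],[-36,7,0,0,0],[-36,7,0,0,0],[-36,7,0,0,0],[-36,7,0,0,0],[-36,7,0,0,0],[-36,7,0,0,0],[-36,7,0,0,0],[-33,7,0,0,0]]]'; python3 -m crank '[[[0,0,0,0,0],[0,0,0,0,0],[0,0,0,0,0]]]'; python3 look.py;  python3 - <<'E'
from h import *
im=shot("scene"); print([(c.round(0),S[4]) for c,S in blobs(im,(20,90,60),(34,255,255))[0] if 180<c[1]<300])
a=cv2.resize(im["pixels"][160:230,290:370],(640,560),interpolation=2); cv2.imwrite("pics/c7.png",a[:,:,::-1])
E
```

```text
time: 19.65
position: [0.5018, -0.3636, 0.2723]
tool_rot: [2.43, 1.991, 0.0]
ft_force: [0.5, -0.4, -1.0]
grip_width: 0.499
grip_force: 0.0
time: 19.9
position: [0.5021, -0.361, 0.272]
tool_rot: [-2.429, -1.991, -0.001]
ft_force: [-0.6, 0.2, -0.8]
grip_width: 0.498
grip_force: 0.0
t 19.9 p [ 0.5021 -0.361   0.272 ] x [0.196 0.981 0.001] y [ 0.981 -0.196 -0.001] z [-0.     0.002 -1.   ] F [-0.6  0.2 -0.8] w 0.498 0.0
disc [314.7 202.9] ((480.4601135253906, -399.36761474609375), (89.13140869140625, 90.27019500732422), 175.81094360351562)
bar ((480.81072998046875, -395.72906494140625), (20.239627838134766, 77.42460632324219), 60.66264343261719)
dots [[447.6, -381.6], [512.7, -417.9]]
ang -29.137609924810164
[(array([570., 192.]), np.int32(204)), (array([260., 257.]), np.int32(107)), (array([  9., 282.]), np.int32(402))]
```

View pics/c7.png

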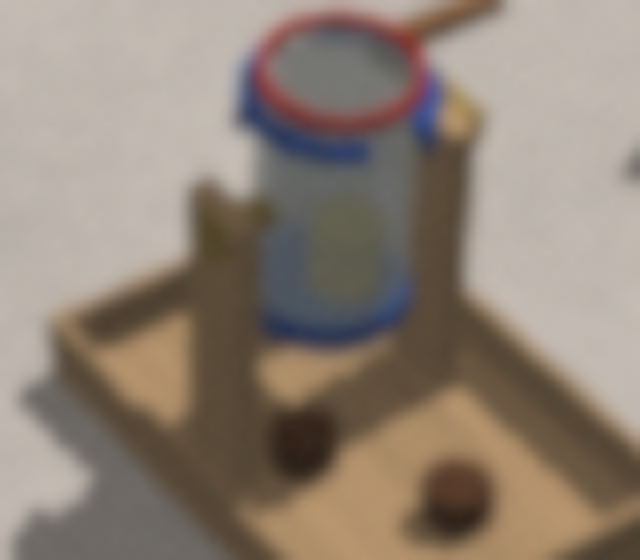

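Two tablets stacked in the jar. Turn the tool square to the bar over the cap.

```bash
python3 -m crank '[[[-21,-7,0,0,0],[-21,-6.6,0,0,0],[0,0,10,-0.12,0],[0,0,10,-0.12,0],[0,0,10,-0.12,0],[0,0,10,-0.12,0],[0,0,10,-0.12,0],[0,0,10,-0.12,0],[0,0,10,-0.12,0],[0,0,10,-0.12,0]]]' 40;  python3 -m crank '[[[0,0,10,-0.12,0],[0,0,10,-0.12,0],[0,0,10,-0.06,0],[0,0,20,0,0],[0,0,20,0,0],[0,0,0,0,0],[0,0,0,0,0],[0,0,0,0,0]]]'; sed -i 's/^        //' look.py; python3 look.py
python3 - <<'E'
from h import *
im=shot("wrist","w8.png")
E
```

```text
time: 20.83
position: [0.4804, -0.3993, 0.1925]
tool_rot: [1.225, 2.892, 0.001]
ft_force: [-0.8, -0.3, -0.2]
grip_width: 0.497
grip_force: 0.0
time: 21.5
position: [0.4803, -0.4009, 0.1239]
tool_rot: [0.791, 3.039, -0.0]
ft_force: [-0.2, 0.1, 1.7]
grip_width: 0.497
grip_force: 0.0
t 21.5 p [ 0.4803 -0.4009  0.1239] x [-0.873  0.488 -0.002] y [0.488 0.873 0.   ] z [ 0.002 -0.001 -1.   ] F [-0.2  0.1  1.7] w 0.497 0.0
disc [325.3 196.1] ((480.6454772949219, -399.06494140625), (90.37986755371094, 91.4758529663086), 59.908653259277344)
bar ((467.38775634765625, -390.2684631347656), (14.5061616897583, 65.87484741210938), 60.52376174926758)
dots [[448.7, -381.1]]
```

View pics/w8.png

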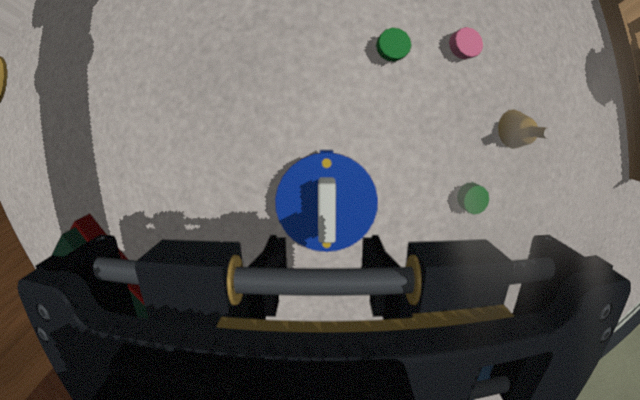

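Bar is vertical in the image between the yellow dots (326,162) and (326,243), aligned with the tool. Descend.

```bash
python3 -m crank '[[[0.5,1.5,32,0,0],[0,0,32,0,0],[0,0,24,0,0],[0,0,5,0,0],[0,0,2,0,0],[0,0,0,0,0],[0,0,0,0,0],[0,0,0,0,0]]]' 40; python3 -c "
from h import *
st()"
```

```text
time: 22.27
position: [0.4808, -0.401, 0.0299]
tool_rot: [0.793, 3.036, -0.002]
ft_force: [0.0, -0.4, 0.5]
grip_width: 0.504
grip_force: 0.0
t 22.27 p [ 0.4808 -0.401   0.0299] x [-0.872  0.489 -0.004] y [ 0.489  0.872 -0.   ] z [ 0.003 -0.002 -1.   ] F [ 0.  -0.4  0.5] w 0.504 0.0
```

```bash
python3 -m crank '[[[0,0,3,0,0],[0,0,0,0,0],[0,0,0,0,1],[0,0,0,0,1],[0,0,0,0,1],[0,0,0,0,1],[0,0,0,0,1],[0,0,0,0,1],[0,0,0,0,1],[0,0,0,0,1]]]' 45; python3 -m crank '[[[0,0,0,0,1],[0,0,-15,0,1],[0,0,-35,0,1],[0,0,-35,0,1],[0,0,-35,0,1],[0,0,-35,0,1],[0,0,-35,0,1],[0,0,-40,0,1],[0,0,0,0,1],[0,0,0,0,1]]]'; python3 -c "
from h import *
s,Rm=st(); print(np.degrees(np.arctan2(Rm[1,1],Rm[0,1])),Rm.T@(np.array([.5231,.0995,.26])-s['position'])*1000)"
```

```text
time: 23.1
position: [0.4796, -0.3997, 0.0246]
tool_rot: [0.793, 3.04, 0.0]
ft_force: [0.7, 0.3, 0.6]
grip_width: 0.157
grip_force: 45.0
time: 23.93
position: [0.4805, -0.401, 0.2578]
tool_rot: [0.793, 3.034, -0.004]
ft_force: [-0.6, 0.3, -1.9]
grip_width: 0.158
grip_force: 45.0
t 23.93 p [ 0.4805 -0.401   0.2578] x [-0.872  0.489 -0.006] y [ 0.489  0.872 -0.001] z [ 0.005 -0.004 -1.   ] F [-0.6  0.3 -1.9] w 0.158 45.0
60.72028006546799 [207.59523388 457.4222652   -3.82412184]
```

```bash
python3 -m crank '[[[15,33.2,0,0,1],[15,33.2,0,0,1],[15,33.2,0,0,1],[15,33.2,0,0,1],[15,33.2,0,0,1],[15,33.2,0,0,1],[15,33.2,0,0,1],[15,33.2,0,0,1],[15,33.2,0,0,1],[15,33.2,0,0,1]]]' 50; python3 -m crank '[[[15,33.2,0,0,1],[15,33.2,0,0,1],[15,33.2,0,0,1],[12.6,25.8,0,0,1],[0,0,0,-0.11,1],[0,0,0,-0.11,1],[0,0,0,-0.1,1],[0,0,0,0,1],[0,0,0,0,1],[0,0,0,0,1]]]'; python3 -c "
from h import *
s,Rm=st(); print(np.degrees(np.arctan2(Rm[1,1],Rm[0,1])),Rm.T@(np.array([.5231,.0995,.26])-s['position'])*1000)
im=shot('wrist','w9.png')"
```

```text
time: 24.77
position: [0.5097, -0.0351, 0.2527]
tool_rot: [-0.793, -3.037, 0.001]
ft_force: [0.4, 0.0, -0.2]
grip_width: 0.152
grip_force: 50.0
time: 25.6
position: [0.5215, 0.1004, 0.2536]
tool_rot: [-0.303, -3.125, 0.001]
ft_force: [0.6, 0.2, -1.3]
grip_width: 0.157
grip_force: 50.0
t 25.6 p [0.5215 0.1004 0.2536] x [-0.981  0.192  0.002] y [ 0.192  0.981 -0.001] z [-0.002 -0.    -1.   ] F [ 0.6  0.2 -1.3] w 0.157 50.0
78.91026049898055 [-1.72824533 -0.55658402 -6.44606927]
```

View pics/w9.png

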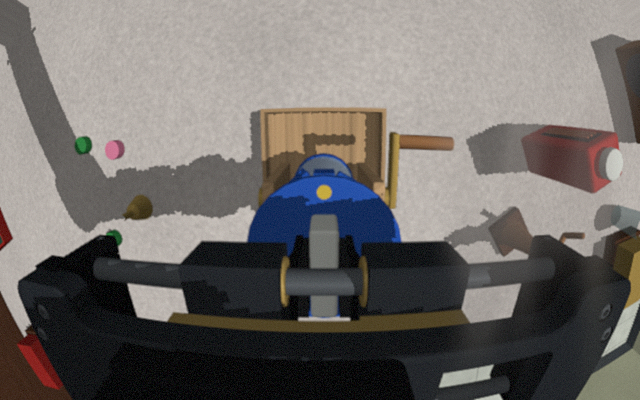

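The cap sits squarely in the grip, its front dot at (324,192) on the tool's centre line.

```bash
python3 -c "
from h import *
s,Rm=st(); im=shot('wrist')
p=onz(im,324,192,s['position'][2]-.0006); print(Rm.T@(p-s['position'])*1000)
t=np.array([.5231,.0995,.235]); print(Rm.T@(t-s['position'])*1000)"
```

```text
t 25.65 p [0.5216 0.1004 0.2539] x [-0.981  0.192  0.001] y [ 0.192  0.981 -0.   ] z [-0.001 -0.    -1.   ] F [-0.3  0.1 -1.3] w 0.157 50.0
[36.06030422  0.61471026  0.63758505]
[-1.61690084 -0.58833004 18.84865348]
```

```bash
python3 -m crank '[[[-0.7,-0.9,10,0,1],[0,0,12,0,1],[0,0,12,0,1],[0,0,10,0,1],[0,0,6,0,1],[0,0,4,0,1],[0,0,0,0,1],[0,0,0,0,1],[0,0,0,0,1]]]' 60; python3 -c "
from h import *
s,Rm=st(); print(np.degrees(np.arctan2(Rm[1,1],Rm[0,1])),Rm.T@(np.array([.5231,.0995,.1946])-s['position'])*1000)"
```

```text
time: 26.45
position: [0.5229, 0.0997, 0.2012]
tool_rot: [0.299, 3.126, 0.0]
ft_force: [0.6, -0.4, -0.6]
grip_width: 0.159
grip_force: 60.0
t 26.45 p [0.5229 0.0997 0.2012] x [-0.982  0.19  -0.001] y [0.19  0.982 0.   ] z [ 0.001  0.    -1.   ] F [ 0.6 -0.4 -0.6] w 0.159 60.0
79.06423791212858 [-0.2250508 -0.1960817  6.5580698]
```

```bash
python3 -m crank '[[[0,0,3,0,1],[0,0,2,0,1],[0,0,1,0,1],[0,0,0,0,1],[0,0,0,0,1]]]'; python3 -m crank '[[[0,0,2,0,1],[0,0,1,0,1],[0,0,0,0,1],[0,0,0,0,1]]]'
```

```text
time: 26.87
position: [0.5229, 0.0997, 0.1952]
tool_rot: [0.299, 3.126, 0.0]
ft_force: [0.6, -0.6, 2.5]
grip_width: 0.155
grip_force: 60.0
time: 27.2
position: [0.5227, 0.0998, 0.1924]
tool_rot: [0.299, 3.126, 0.0]
ft_force: [-1.3, -0.6, 6.6]
grip_width: 0.154
grip_force: 60.0
```

Contact and spring force match the seal sinking, so the lugs are in the slots. Press fully.

```bash
python3 -m crank '[[[0,0,2,0,1],[0,0,2,0,1],[0,0,1,0,1],[0,0,0,0,1],[0,0,0,0,1]]]'
```

```text
time: 27.62
position: [0.5214, 0.1001, 0.1889]
tool_rot: [-0.299, -3.126, -0.0]
ft_force: [-7.0, -1.1, 17.0]
grip_width: 0.154
grip_force: 61.2
```

```bash
python3 -m crank '[[[1,0,0.5,0,1],[0,0,0,0,1],[0,0,0,0.08,1],[0,0,0,0.08,1],[0,0,0,0.08,1],[0,0,0,0.08,1],[0,0,0,0,1]]]'; python3 -c "
from h import *
s,Rm=st(); print(np.degrees(np.arctan2(Rm[1,1],Rm[0,1])),s['torque'])"
```

```text
time: 28.2
position: [0.5218, 0.1005, 0.1886]
tool_rot: [0.797, 3.037, 0.002]
ft_force: [-3.8, 0.1, 14.5]
grip_width: 0.151
grip_force: 60.8
t 28.2 p [0.5218 0.1005 0.1886] x [-0.871  0.491 -0.001] y [0.491 0.871 0.001] z [ 0.002  0.001 -1.   ] F [-3.8  0.1 14.5] w 0.151 60.8
60.58179440072897 [ 0.10234913  1.26321192 -0.07458422]
```

```bash
python3 -m crank '[[[0,0,0,0.11,1],[0,0,0,0.11,1],[0,0,0,0.11,1],[0,0,0,0.11,1],[0,0,0,0.11,1],[0,0,0,0.11,1],[0,0,0,0.11,1],[0,0,0,0.11,1],[0,0,0,0.11,1],[0,0,0,0.11,1]]]';python3 -m crank '[[[0,0,0,0.1,1],[0,0,0,0.06,1],[0,0,0,0,1],[0,0,0,0,1],[0,0,0,0,1]]]'; python3 -c "
from h import *
s,Rm=st(); print(np.degrees(np.arctan2(Rm[1,1],Rm[0,1])),s['torque'])"
```

```text
time: 29.03
position: [0.5226, 0.1007, 0.1886]
tool_rot: [2.269, 2.171, 0.005]
ft_force: [-1.6, 1.0, 12.6]
grip_width: 0.156
grip_force: 60.3
time: 29.45
position: [0.5225, 0.1006, 0.1885]
tool_rot: [2.431, 1.988, 0.005]
ft_force: [-2.5, 1.0, 12.2]
grip_width: 0.155
grip_force: 60.2
t 29.45 p [0.5225 0.1006 0.1885] x [0.198 0.98  0.002] y [ 0.98  -0.198  0.003] z [ 0.003  0.001 -1.   ] F [-2.5  1.  12.2] w 0.155 60.2
-11.44392587611424 [ 0.12038855  0.70583753 -0.02468832]
```

```bash
python3 -m crank '[[[0,0,-2,0,1],[0,0,-1.5,0,1],[0,0,0,0,1],[0,0,0,0,1]]]'; python3 -m crank '[[[0,0,1,0,1],[0,0,0,0,0.3],[0,0,0,0,0.3],[0,0,0,0,0.3],[0,0,0,0,0.3],[0,0,-10,0,0.3],[0,0,-20,0,0.3],[0,0,-40,0,0.3],[0,0,-20,0,0.3],[0,0,0,0,0.3]]]' ; python3 -m crank '[[[-30,0,0,0,0],[-30,0,0,0,0],[-30,0,0,0,0],[-13,0,0,0,0],[0,0,0,0,0],[0,0,0,0,0],[0,0,0,0,0]]]'
python3 - <<'E'
from h import *
s,Rm=st(); im=shot("wrist")
m=blobs(im,(105,150,50),(125,255,255))[1]; m[200:]=0; m[:,:230]=0; m[:,420:]=0
n,l,S,C=cv2.connectedComponentsWithStats(m); k=S[1:,4].argmax()+1; pts=np.argwhere(l==k)[:,::-1].astype(np.int32)
H=np.array([onz(im,*t,.190)[:2] for t in cv2.convexHull(pts)[:,0]])*1000; print(cv2.fitEllipse(H.astype(np.float32)))
x,y=C[k].astype(int); a=im["pixels"][max(0,y-75):y+75,x-100:x+100].copy()
print([ (c.round(1),onz(im,*c,.19).round(4)) for c,q in blobs(im,(18,120,80),(34,255,255),4)[0] if abs(c[0]-x)<80 and c[1]<200])
cv2.imwrite("pics/c10.png",cv2.resize(a,None,fx=2,fy=2)[:,:,::-1])
b=shot("scene")["pixels"][150:240,280:380]; cv2.imwrite("pics/c11.png",np.vstack([cv2.resize(a,(400,300)),cv2.resize(b,(400,300),interpolation=2)])[:,:,::-1])
E
```

```text
time: 29.78
position: [0.5222, 0.1006, 0.1905]
tool_rot: [2.431, 1.989, 0.004]
ft_force: [0.5, 1.1, 7.0]
grip_width: 0.153
grip_force: 60.0
time: 30.62
position: [0.5233, 0.1002, 0.2835]
tool_rot: [2.429, 1.986, 0.01]
ft_force: [-0.3, -0.3, 0.8]
grip_width: 0.348
grip_force: 0.0
time: 31.2
position: [0.5007, 0.0003, 0.2779]
tool_rot: [-2.43, -1.99, 0.001]
ft_force: [0.6, 0.8, 0.3]
grip_width: 0.499
grip_force: 0.0
t 31.2 p [5.007e-01 3.000e-04 2.779e-01] x [0.197 0.98  0.   ] y [ 0.98  -0.197 -0.001] z [-0.001  0.001 -1.   ] F [0.6 0.8 0.3] w 0.499 0.0
((520.0571899414062, 99.9159927368164), (89.7042465209961, 90.10616302490234), 25.641010284423828)
[(array([296. ,  29.1]), array([0.508 , 0.1524, 0.19  ])), (array([323.6,  42.4]), array([0.5273, 0.1363, 0.19  ])), (array([323.8, 132.4]), array([0.5128, 0.0637, 0.19  ])), (array([319.2, 152.6]), array([0.5059, 0.0483, 0.19  ]))]
```

View pics/c11.png

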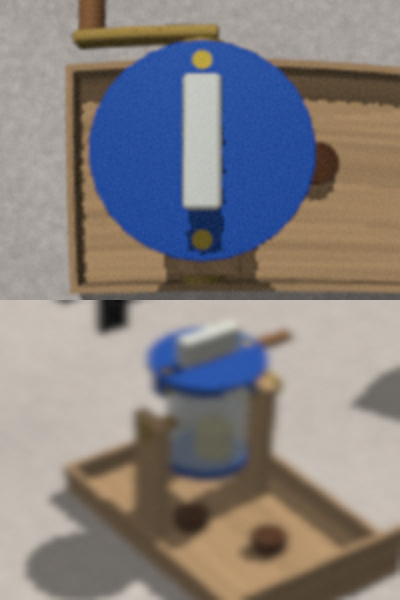

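The cap sits level. It is about 3 mm off centre by camera, within the 7 mm limit, and its bar is square to the slots. It reached full depth before the twist and stayed down after release. Both yellow tablets are in the jar and both brown ones in the tray, so I'm handing in.

```bash
python3 -c "
from bench import job
print(job.close_job())"
```

```text
the job is handed in; nothing more can be done
None
```

I emptied the stale tablets into the tray, put both yellow tablets in the upright jar, locked the cap on and handed the job in at about 31 s; the hand-in call returned no verdict.

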